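# Close an edge-clamping press on three board strips and hold it

## Robot

A 7-joint arm with a two-finger parallel gripper is mounted at the origin on a cart in front of the work surface, level with it; the furniture and walls round the work are solid. World frame = base frame: x ahead of the robot, y to its left, z up, the work surface at z = 0. Lengths are in m, angles in rad, forces in N, time in s.
With the tool pointing down it reaches from about 0.425 to 0.875 m from the base axis. Payload 8.4 kg.
Tool frame: the origin (TCP) lies midway between the tips of the shut fingers; the grasp point (between the pads) lies 19 mm behind it; z points along the fingers, y is the line along which they close (so a half turn about z gives the same grasp; the last joint's range is limited). The gripper opens to 87 mm and grips with 3 to 60 N. Pads are 19 mm wide; open, the fingers measure 117 mm over their backs; the gripper's body (75 mm by 190 mm) begins 51 mm behind the grasp point.
Start: joints at [1.187, 0.333, 0.04, 1.465, -0.013, 1.343, -0.059], TCP at [0.183, -0.624, 0.223] pointing down, gripper open.
Joint ranges: [-2.58, 2.58], [-0.38, 2.09], [-1.3, 1.39], [0.25, 2.4], [-1.5, 4.64], [0.08, 2.09], [-2.65, 2.65]. Speed limits (rad/s): [2.22, 2.22, 2.79, 2.79, 3.14, 3.14, 3.14].

## Interface

Orientations are given as a rotation vector (axis times angle).
In Python, from cell import bot gives the robot as it stands.
- The arm moves only by the tool drive_tool, never from a script. Its argument "plan" is a list of rows, each a list of 7 numbers: the shift along the tool's x, y, z each as a share of 200 mm, from -1 to 1, then the turn, a rotation vector about the tool's x, y, z each as a share of pi/2 rad, from -1 to 1, then the opening, from 0 (shut) to 1 (fully open). In form: [[x, y, z, ax, ay, az, gripper], ...]. A call has 1 to 5 rows; each row is the pose to reach, as a shift and turn from the pose commanded when the call began, along the tool's axes at that moment; what a row does not reach only later rows make up. A row lasts 1/10 s, in which the tool goes at most 50 mm and 8.59 degrees, less where a joint would pass 70% of its speed; a pose out of reach is approached as far as the arm can. A call with a number of a shift or a turn outside -1 to 1 is refused whole. A call with a gripper value outside its range is refused whole. The fingers move at their own pace and stop on an object; the grip force is fixed at half the most. Time passes only in rows, so rows that repeat a pose let the fingers close. It gives the time, the measured TCP pose, the force, the opening and the grip force at its end, in the units of the state.
- bot.state(): the state, without advancing time (a new reading comes with each control period).
- bot.capture(name): name is "side" or "top"; returns the picture (400x640x3 uint8, blue, green, red); there is no depth.
- bot.get_calibration(name): a dict with "vfov" (degrees; the focal length in pixels is half the picture's height over the tangent of half this angle, whatever the lens; pixels are square), "cx", "cy" (the principal point, pixels), "R" (3x3) and "t" (3): a world point X has camera coordinates R X + t. Camera axes: x right, y down, z forward; pixel columns grow to the right and rows downward; lengths in m; the calibration is good to about 2 mm. A picture is of the moment at which its call begins. get_calibration takes no time and is no camera call.
- bot.close_job(): hands the job in; it is judged then, once.
Trained networks look in the newest picture that a camera, given by its name, has taken for a name from the list of things; names that differ only in an ending like _2 or _b are one class to them, and where a whole thing is asked for, a point or a joint stands for the part that bears it (a point fixed in the world has none). Each returns a list of dicts, best first, with "conf" (0 to 1); they miss things now and then, are a little off and sometimes report something else, mostly with a low value. They report only what shows in the picture. A call takes as long as a camera call.
- bot.cut_out(query, camera): "region" (400x640 bool, what is visible of it) and "rect" ([centre column, centre row, width, height] in pixels, round what is visible of it).
- bot.place_of(query, camera): "at" ([row, column] in pixels: a listed point, or the origin of a listed thing).
The state is a dict: "t": time; "joints": joint angles; "qvel": joint speeds; "joint_torque": joint torques, N m; "ee_pos": TCP position; "orientation": TCP orientation; "ft_force": force on the tool from outside, world axes, zero at the start; "torque": the same for the moment, N m; "width": finger opening in m; "grip_force": force on a finger pad.
Only numpy, scipy, OpenCV 4.12 (cv2) and the standard library are available. Lean on these libraries where they do the work, as an engineer would, in place of code of your own. Each camera call takes 0.05 s, during which the arm holds its last target. There are 200 camera calls.

## Task

Clamp up the dry-fitted serving board in the small edge press on the bench: first lower the hold-down foot by its knob until it rests on the three strips, so that they cannot buckle, then flip the safety catch back off the lever, and only then pull the lever by its handle right round to its stop, so that the pad closes the strips edge to edge against the fence. The lever springs back if let go, so finish while holding it at its stop, with the strips squeezed tight, and leave the other things on the bench where they are.

Things in the scene. Friction and masses are not known exactly. Their poses are not given: they have to be found in the camera images.
- press: Press with a wooden bed 145 x 296 mm (top 20 mm high) fixed to the bench. Origin on the bench under the work; at yaw 0 x points away from the robot, y left. Bed: x -75 to 70, y -200 to 96. Fence's inner face at y = 72, 50 mm high. Post at (50, 27) with an arm (top 90 mm high) to the sleeve of the hold-down foot at (-10, 27), sleeve top 97 mm high. Lever pivot at (0, -108.5), catch hinge at (50, -151).
- foot (a joint): Hold-down foot on a vertical rod (m lowered): a cork-soled bar 24 x 80 mm across the strips. At 0 its sole is 56 mm above the bench; the strips' top is at 38 mm, so it rests on them at 0.018. A brake in the sleeve lets it slide at about 3 N of push on the knob and holds it where it is left. Starts at 0 to 0.005.
- foot_knob (a point): Centre of the top of the wooden knob on the rod of the hold-down foot: 32 mm in diameter, 22 mm high, mushroom-shaped; top 152 mm above the bench when the foot is at 0. Push it straight down.
- catch (a joint): Safety catch (rad), a steel hook lying over the lever arm: 0 = hooked (its lip, 3 mm in front of the arm, blocks it); grows as the tab is pushed over away from the robot, up to 1.70; above 0.7 the hook is clear of the arm. Friction holds it at any angle; pushing the tab near its top takes 1 to 3 N.
- catch_hinge (a point): Middle of the catch's hinge pin, 70 mm above the bench, axes those of the press. The pin is level and parallel to the lever arm at rest; the tab falls over in the direction 30 degrees (0.524 rad) anticlockwise, seen from above, from the press's x axis.
- catch_tab (a point): Middle of the top edge of the catch's thumb tab, a steel plate 5 mm thick and 22 mm wide (9 mm round bead along its top edge) that stands upright 44 mm above the hinge when hooked. At joint value q it has swung to 44 mm x (sin q along the falling direction, cos q up) from the hinge.
- lever (a joint): The lever (rad) turns about a vertical pivot; 0 = at rest, the arm pointing along the press's -y but turned 30 degrees away from the robot; grows as the handle is pulled towards the robot (clockwise from above), to its stop at 1.05. A spring returns it to 0 when let go; holding it at the stop takes about 5 to 10 N at the handle.
- lever_pivot (a point): The lever's pivot axis at the height of the arm's middle (54 mm). The arm is a steel bar 18 mm wide, 12 mm high, its top 60 mm above the bench.
- handle_grip (a point): Grip point on the axis of the upright turned wooden handle on the end of the lever arm, 140 mm from the pivot. The handle stands from 60 to 137 mm above the bench, 29 mm thick at most; this point is 102 mm above the bench, where it is 28 mm thick: grip it here from above. At rest it is at (70, -230) mm of the press frame, at the stop at about (-71, -229) mm.
- pad: The sprung wooden pad, 96 mm wide, that the lever's eccentric drives towards the fence by 21.7 mm over the whole stroke; it touches the strips before the end of the stroke and then compresses its springs by about 4 mm, pressing with about 13 N. Origin equals that of the press when the lever is at rest.
- strip_a_mid (a point): Centre of the strip next to the fence: wood, 90 mm (along the press's x) x 30 mm (y) x 18 mm, lying loose on the bed with gaps of a few mm beside it. Tight against the fence its centre is at y = 57 mm of the press frame.
- strip_b_mid (a point): Centre of the middle strip, same size; at y = 27 mm when clamped.
- strip_c_mid (a point): Centre of the strip next to the pad, same size; at y = -3 mm when clamped.
- oil_jar_mid (a point): Bystander: centre of the oil jar with a dark lid, 60 mm in diameter, 88 mm high, standing well to the right of the press. Leave it alone.
- tape_measure_mid (a point): Bystander: centre of the black pocket tape measure, 48 x 85 x 40 mm, left of the press. Leave it alone.
- pencil_mid (a point): Bystander: centre of the yellow pencil stub, 74 mm long, 7 mm thick, on the front right corner of the press bed, below the lever. Leave it alone.
- masking_tape_mid (a point): Bystander: centre of the roll of masking tape, 87 mm in diameter, 24 mm high. Leave it alone.
- sanding_block_mid (a point): Bystander: centre of the sanding block, 56 x 100 x 28 mm. Leave it alone.
- offcut_1_mid (a point): Bystander: centre of the split grey offcut, 33 x 135 x 20 mm, on the bench to the right of the press. Leave it alone.

How it is judged:
On the way, in this order (a step that is already met when the one before it is completed fails the run):
1. the hold-down foot rests on the strips, catch still hooked, lever at rest (value of joint foot above 0.0165 m and value of joint catch below 0.3 rad and value of joint lever below 0.15 rad), for 0.2 s.
2. the catch is flipped clear, lever still at rest (value of joint foot above 0.0165 m and value of joint catch above 0.7 rad and value of joint lever below 0.15 rad), for 0.2 s.
3. the lever is pulled to its stop and the strips are closed up (value of joint foot above 0.0165 m and value of joint catch above 0.7 rad and value of joint lever above 0.97 rad and contact force between pad and anything else above 5 N and y of strip_a_mid in the frame of press above 0.054 m and y of strip_b_mid in the frame of press above 0.024 m and y of strip_c_mid in the frame of press above -0.006 m), for 0.2 s.
At the end, for the whole second after the job is handed in: Fingers hold the handle (over 1.5 N), lever still and at its stop (over 0.97 rad); pad presses with over 5 N; strips flat and within 3 mm of their clamped places at the fence; foot down on the strips (over 16.5 of 18 mm); catch flipped back (over 0.7 rad) (all of step 3 and contact force between the fingers and lever above 1.5 N and velocity of joint lever below 0.05 rad/s and angle between each of strip_a_mid, strip_b_mid, strip_c_mid's own z axis and vertical below 0.06 rad); the arm keeps its last pose, push and grip.
It fails at once if a bystander is pushed more than 25 mm (distance of any of oil_jar_mid, tape_measure_mid, pencil_mid, masking_tape_mid, sanding_block_mid, offcut_1_mid from where it was at the start of the episode above 0.025 m).
It fails at once if a strip is lifted off the bed or driven out of the press (distance of any of strip_a_mid, strip_b_mid, strip_c_mid from where it was at the start of the episode above 0.04 m).
It also fails if it takes over 53 s, if anything falls off the work surface, if the arm or the gripper's body presses on something with over 40 N, if the wrist force passes 120 N, or if a joint passes its speed limit or range.

## Working session

There is one attempt and no reset: what is moved stays moved. The work goes in short steps, Python scripts to look and compute and a tool call to move; the robot and the scene stay as the last step left them, time stands still between calls to the robot, and variables do not carry over. Pictures are saved under pics/ and viewed, at most 10 in all, crops included, and the job is handed in when it is done.

Besides the shell and the picture viewer there is one more tool, called after "Call:" by a JSON object that holds its "op" and its "data", one argument or row to a line. drive_tool: Moves the arm, as the interface text tells. Shift numbers are shares of 200 mm and turn numbers shares of pi/2 rad, none past 1 either way. Its arguments: {"type":"object","properties":{"plan":{"type":"array","items":{"type":"array","items":{"type":"number","minimum":-1,"maximum":1}}}},"required":["plan"]}

```bash
mkdir -p pics
cat > h.py <<'E'
import numpy as np, cv2
from cell import bot
def cal(n):
    c=bot.get_calibration(n); f=200/np.tan(np.radians(c["vfov"])/2)
    return f,c["cx"],c["cy"],np.array(c["R"]),np.array(c["t"])
def ray(n,rc):
    f,cx,cy,R,t=cal(n); d=R.T@np.array([(rc[1]-cx)/f,(rc[0]-cy)/f,1]); return -R.T@t,d
def atz(n,rc,z):
    o,d=ray(n,rc); return o+d*(z-o[2])/d[2]
def proj(n,X):
    f,cx,cy,R,t=cal(n); p=R@np.array(X)+t; return (cy+f*p[1]/p[2],cx+f*p[0]/p[2])
def tri(a,b):
    (o1,d1),(o2,d2)=ray("top",a),ray("side",b)
    s=np.linalg.lstsq(np.c_[d1,-d2],o2-o1,rcond=None)[0]
    p,q=o1+d1*s[0],o2+d2*s[1]; return (p+q)/2,np.linalg.norm(p-q)
E
python3 - <<'E'
from h import *
np.set_printoptions(precision=4,suppress=True)
for n in("top","side"):
    cv2.imwrite(f"pics/{n}0.png",bot.capture(n)); f,cx,cy,R,t=cal(n); print(n,f,-R.T@t,R[2])
zs=dict(foot_knob=.15,catch_hinge=.07,catch_tab=.114,lever_pivot=.054,handle_grip=.102,strip_a_mid=.029,press=0,pencil_mid=.0235)
for q,z in zs.items():
    r={}
    for n in("top","side"):
        L=bot.place_of(q,n)[:3]
        r[n]=L
        for l in L: print(q,n,np.round(l["at"],1),round(l["conf"],2),atz(n,l["at"],z))
    if r["top"] and r["side"]: print("  tri",*tri(r["top"][0]["at"],r["side"][0]["at"]))
s=bot.state(); print(s["ee_pos"],s["orientation"],s["t"],s["width"],s["ft_force"])
E
```

```text
top 391.52371481506987 [ 0.33   -0.2025  1.0431] [ 0.2192 -0.0017 -0.9757]
side 443.4696764615503 [0.1411 0.8744 0.8462] [ 0.2826 -0.7854 -0.5507]
foot_knob top [237.7 218.4] 0.67 [0.446  0.0267 0.15  ]
foot_knob top [249.2 219.9] 0.31 [0.4197 0.0218 0.15  ]
catch_hinge top [240.6 218.4] 0.65 [0.4491 0.0468 0.07  ]
catch_hinge top [227.2 298.1] 0.62 [ 0.4831 -0.1512  0.07  ]
catch_hinge side [217.  330.9] 0.76 [ 0.4699 -0.1508  0.07  ]
  tri [0.4258 0.0131 0.1943] 0.01645084042091745
catch_tab top [225.1 299.3] 0.63 [ 0.4812 -0.1564  0.114 ]
catch_tab top [272.4 298.7] 0.56 [ 0.3694 -0.1563  0.114 ]
catch_tab side [204.  328.9] 0.62 [ 0.4767 -0.1532  0.114 ]
catch_tab side [178.7 341.9] 0.36 [ 0.4815 -0.3037  0.114 ]
  tri [ 0.4798 -0.1566  0.1116] 0.0037042630508366155
lever_pivot top [248.6 281.6] 0.65 [ 0.431  -0.1095  0.054 ]
lever_pivot top [271.5 299.7] 0.54 [ 0.3742 -0.1558  0.054 ]
lever_pivot side [230.8 335.8] 0.57 [ 0.4421 -0.1107  0.054 ]
  tri [ 0.436  -0.1086  0.0559] 0.010542774203535653
handle_grip top [223.7 335.8] 0.93 [ 0.4867 -0.2445  0.102 ]
handle_grip side [189.6 333.5] 0.76 [ 0.4933 -0.2512  0.102 ]
  tri [ 0.4884 -0.2438  0.1068] 0.005016187467346384
strip_a_mid top [247.1 218.7] 0.63 [0.4373 0.0556 0.029 ]
strip_a_mid side [273.3 324.1] 0.51 [0.4266 0.0448 0.029 ]
  tri [0.4304 0.0524 0.0362] 0.012411117721770264
press top [243.4 245.2] 0.89 [ 0.4503 -0.0071  0.    ]
press top [251.4 231.1] 0.57 [0.429  0.0294 0.    ]
press top [245.4 281.5] 0.36 [ 0.4451 -0.104   0.    ]
press side [268.5 321.2] 0.68 [ 0.4506 -0.0005 -0.    ]
  tri [ 0.4517 -0.0059 -0.0052] 0.0015798438979585838
pencil_mid top [272.8 299. ] 0.51 [ 0.3723 -0.1526  0.0235]
pencil_mid side [233.7 363.3] 0.6 [ 0.371  -0.1601  0.0235]
  tri [ 0.3707 -0.1531  0.029 ] 0.0025986366504260412
[ 0.1826 -0.6238  0.2226] [-3.1098 -0.4458  0.0001] 0.9 0.08664637669005437 [ 1.3065 -0.5681 -0.3362]
```

View pics/top0.png

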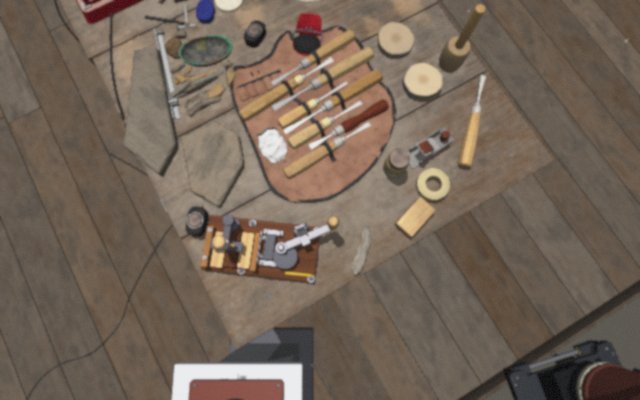

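View pics/side0.png

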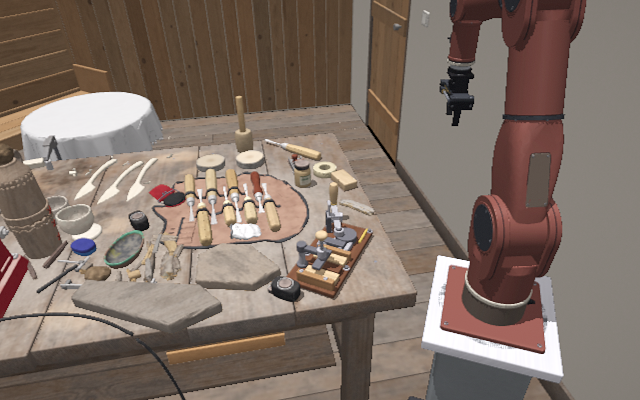

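The top view shows the press around pixel (250,248): knob near (218,242), handle tip at (334,222), pencil at (299,274). The side view shows it at about (330,255). The points agree with a press yaw of about -8°, so I'll fit the pose.

```bash
cat >> h.py <<'E'
from scipy.spatial.transform import Rotation as Ro
def P(p,x,y,z): # press -> world
    c,s=np.cos(p[2]),np.sin(p[2]); return np.array([p[0]+c*x-s*y,p[1]+s*x+c*y,z])
def row(X,ydeg,tilt=None): # tool down, tool y axis at world angle ydeg
    s=bot.state(); R0=Ro.from_rotvec(s["orientation"])
    a=np.radians(ydeg+90); Rt=Ro.from_matrix(np.array([[np.cos(a),np.sin(a),0],[np.sin(a),-np.cos(a),0],[0,0,-1]]))
    if tilt is not None: Rt=Ro.from_rotvec(tilt)*Rt
    print("row",np.round(R0.inv().apply(np.array(X)-s["ee_pos"])/.2,3),np.round((R0.inv()*Rt).as_rotvec()/(np.pi/2),3))
def st():
    s=bot.state(); R=Ro.from_rotvec(s["orientation"]).as_matrix()
    print("t",s["t"],"ee",np.round(s["ee_pos"],4),"ydeg",np.degrees(np.arctan2(R[1,1],R[0,1])).round(1),"z",R[:,2].round(3),"F",np.round(s["ft_force"],1),"w",s["width"],"g",s["grip_force"],"q",np.round(s["joints"],2))
E
python3 - <<'E'
from h import *
from scipy.optimize import least_squares
np.set_printoptions(precision=4,suppress=True)
L=[("top",(237.7,218.4),(-10,27,149)),("side",(217,330.9),(50,-151,70)),("top",(227.2,298.1),(50,-151,70)),("top",(225.1,299.3),(50,-151,114)),("side",(204,328.9),(50,-151,114)),
("top",(248.6,281.6),(0,-108.5,54)),("side",(230.8,335.8),(0,-108.5,54)),("top",(223.7,335.8),(70,-230,102)),("side",(189.6,333.5),(70,-230,102)),("top",(243.4,245.2),(0,0,0)),("side",(268.5,321.2),(0,0,0))]
f=lambda p:np.concatenate([np.subtract(proj(n,P(p,*(np.array(v)/1e3))),rc) for n,rc,v in L])
r=least_squares(f,[.45,-.005,-.14],loss="soft_l1"); p=r.x; print(p,np.degrees(p[2])); print(f(p).reshape(-1,2))
np.save("p.npy",p)
for k,v in dict(knob=(-.01,.027,.152),hinge=(.05,-.151,.07),handle=(.07,-.23,.102),stop=(-.071,-.229,.102),piv=(0,-.1085,.054)).items(): print(k,P(p,*v),proj("top",P(p,*v)),proj("side",P(p,*v)))
st(); row([.32,-.5,.24],-50); row([.45,-.28,.24],-25)
for n,(r0,r1,c0,c1) in dict(top=(200,295,190,350),side=(175,300,270,390)).items():
    im=cv2.imread(f"pics/{n}0.png")[r0:r1,c0:c1]; cv2.imwrite(f"pics/{n}0c.png",cv2.resize(im,None,fx=4.5,fy=4.5,interpolation=cv2.INTER_CUBIC))
E
```

```text
[ 0.4513 -0.0016 -0.1416] -8.110420144588675
[[ 0.4187  0.1566]
 [-1.9259 -2.2846]
 [ 1.4208  2.7361]
 [ 0.7289  0.7303]
 [-1.0553 -0.3583]
 [-1.9552 -0.1432]
 [ 0.7246  1.8559]
 [-0.5708 -2.2067]
 [ 2.2193  0.4322]
 [-0.364  -2.0415]
 [-0.3036 -0.1061]]
knob [0.4452 0.0265 0.152 ] (np.float64(237.94984057660224), np.float64(218.22962024403517)) (np.float64(231.36002466005326), np.float64(318.9627163480291))
hinge [ 0.4795 -0.1582  0.07  ] (np.float64(228.62075414052663), np.float64(300.83614216438303)) (np.float64(215.07412621268094), np.float64(328.6154092577779))
handle [ 0.4881 -0.2392  0.102 ] (np.float64(223.1292346037702), np.float64(333.59328456177434)) (np.float64(191.81933435783688), np.float64(333.93220115054515))
stop [ 0.3487 -0.2183  0.102 ] (np.float64(281.58490689296275), np.float64(325.1641069981118)) (np.float64(202.92364569739595), np.float64(376.360659183856))
piv [ 0.436 -0.109  0.054] (np.float64(246.6448375188986), np.float64(281.45680482491105)) (np.float64(231.52462432230982), np.float64(337.65593073737045))
t 0.9 ee [ 0.1826 -0.6238  0.2226] ydeg -73.7 z [-0.  0. -1.] F [ 1.3 -0.6 -0.3] w 0.08664637669005437 g 0.0 q [ 1.19  0.33  0.04  1.47 -0.01  1.34 -0.06]
row [ 0.833 -0.401 -0.087] [-0.     0.    -0.263]
row [ 1.766 -1.274 -0.087] [-0.     0.    -0.541]
```

View pics/top0c.png

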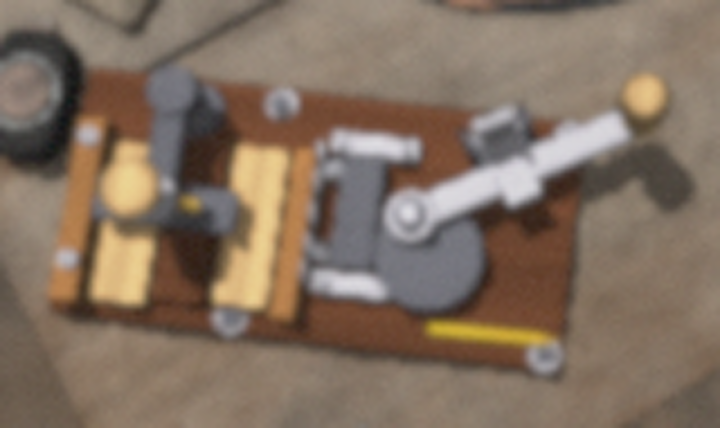

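The crop shows the knob ball at full-image (241.8, 218.9), the handle ball at (221.6, 332.9), the catch hook over the arm near (240, 305), and the pencil at the bed's front edge. Setting out towards the press.

Call:
{"op": "drive_tool", "data": {
  "plan": [
    [0.2, -0.1, -0.05, 0, 0, -0.07, 0],
    [0.42, -0.2, -0.08, 0, 0, -0.13, 0],
    [0.62, -0.3, -0.09, 0, 0, -0.2, 0],
    [0.83, -0.4, -0.09, 0, 0, -0.26, 0],
    [0.83, -0.4, -0.09, 0, 0, -0.26, 0]
  ]
}}

```text
t: 1.4
ee_pos: [0.3262, -0.495, 0.2411]
orientation: [-2.947, -1.087, -0.006]
ft_force: [-0.4, 0.1, 0.5]
width: 0.0549
grip_force: 0.0
```

Run:
```python
from h import *
st(); row([.45,-.36,.24],-35); row([.45,-.2,.24],-20)
print(atz("top",(241.8,218.9),.140),atz("top",(221.6,332.9),.128))
p=np.load("p.npy"); print(P(p,.07,-.23,.128))
```

```text
t 1.4 ee [ 0.3262 -0.495   0.2411] ydeg -49.5 z [ 0.003  0.002 -1.   ] F [-0.4  0.1  0.5] w 0.05488406577443212 g 0.0 q [ 1.02  0.21 -0.12  1.58  0.02  1.35  0.03]
row [ 0.909 -0.112  0.009] [ 0.001 -0.002 -0.161]
row [ 1.428 -0.72   0.01 ] [ 0.001 -0.002 -0.328]
[0.43779963 0.02755486 0.14      ] [ 0.48741598 -0.23655984  0.128     ]
[ 0.48811816 -0.23918751  0.128     ]
```

Call:
{"op": "drive_tool", "data": {
  "plan": [
    [0.22, -0.03, 0, 0, 0, -0.04, 0],
    [0.45, -0.06, 0, 0, 0, -0.08, 0],
    [0.68, -0.08, 0, 0, 0, -0.12, 0],
    [0.9, -0.11, 0, 0, 0, -0.16, 0],
    [0.98, -0.25, 0, 0, 0, -0.2, 0]
  ]
}}

```text
t: 1.9
ee_pos: [0.4422, -0.3334, 0.2402]
orientation: [-2.746, -1.526, -0.003]
ft_force: [-0.1, 0.6, -0.0]
width: 0.0149
grip_force: 0.0
```

Run:
```python
from h import *
st(); row([.443,-.13,.23],-22);row([.442,.0265,.20],-15)
```

```text
t 1.9 ee [ 0.4422 -0.3334  0.2402] ydeg -31.9 z [ 0.002  0.001 -1.   ] F [-0.1  0.6 -0. ] w 0.014937537818168877 g 0.0 q [ 0.82  0.15 -0.28  1.66  0.04  1.34 -0.02]
row [ 0.866 -0.534  0.052] [ 0.001 -0.001 -0.11 ]
row [ 1.527 -0.951  0.204] [ 0.001 -0.001 -0.187]
```

Call:
{"op": "drive_tool", "data": {
  "plan": [
    [0.21, -0.13, 0, 0, 0, -0.03, 0],
    [0.42, -0.26, 0.02, 0, 0, -0.06, 0],
    [0.63, -0.4, 0.04, 0, 0, -0.09, 0],
    [0.84, -0.52, 0.05, 0, 0, -0.11, 0],
    [0.98, -0.61, 0.05, 0, 0, -0.12, 0]
  ]
}}

```text
t: 2.4
ee_pos: [0.4396, -0.1025, 0.2306]
orientation: [2.593, 1.773, 0.0]
ft_force: [1.2, -0.2, -0.0]
width: 0.0005
grip_force: 0.0
```

Run:
```python
from h import *
st(); row([.442,.0265,.19],-18)
```

```text
t 2.4 ee [ 0.4396 -0.1025  0.2306] ydeg -21.3 z [ 0. -0. -1.] F [ 1.2 -0.2 -0. ] w 0.0005486031477109657 g 0.0 q [ 0.64 -0.06 -0.48  1.89 -0.03  1.31 -0.21]
row [ 0.606 -0.223  0.203] [ 0.    -0.    -0.037]
```

Call:
{"op": "drive_tool", "data": {
  "plan": [
    [0.2, -0.07, 0.05, 0, 0, -0.01, 0],
    [0.4, -0.15, 0.1, 0, 0, -0.02, 0],
    [0.61, -0.22, 0.16, 0, 0, -0.03, 0],
    [0.61, -0.22, 0.2, 0, 0, -0.03, 0],
    [0.61, -0.22, 0.2, 0, 0, -0.03, 0]
  ]
}}

```text
t: 2.9
ee_pos: [0.443, 0.0243, 0.1898]
orientation: [-2.552, -1.831, 0.002]
ft_force: [-0.4, -1.2, -0.2]
width: 0.0005
grip_force: 0.0
```

Run:
```python
from h import *
st(); row([.442,.0265,.132],-18)
a=bot.capture("top")[200:295,180:340]; b=bot.capture("side")[175:300,270,] if 0 else bot.capture("side")[175:270,250:410]
cv2.imwrite("pics/k1.png",cv2.resize(np.vstack([a,b]),None,fx=3.1,fy=3.1,interpolation=cv2.INTER_CUBIC))
```

```text
t 2.9 ee [0.443  0.0243 0.1898] ydeg -18.7 z [-0.001 -0.    -1.   ] F [-0.4 -1.2 -0.2] w 0.00045567137285084454 g 0.0 q [ 0.51 -0.04 -0.64  1.96 -0.03  1.22 -0.44]
row [ 0.009 -0.008  0.289] [-0.001  0.    -0.007]
```

View pics/k1.png

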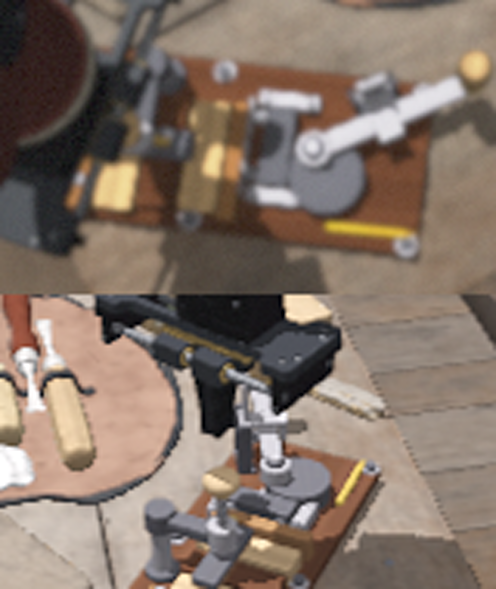

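The side view shows the shut fingertips at (216,430) directly above the knob top at (220,480). Next I press down.

Call:
{"op": "drive_tool", "data": {
  "plan": [
    [0.01, 0, 0.1, 0, 0, 0, 0],
    [0.01, 0, 0.17, 0, 0, 0, 0],
    [0.01, 0, 0.22, 0, 0, 0, 0],
    [0.01, 0, 0.26, 0, 0, 0, 0],
    [0.01, 0, 0.28, 0, 0, 0, 0]
  ]
}}

```text
t: 3.5
ee_pos: [0.4445, 0.0248, 0.1345]
orientation: [2.555, 1.827, -0.0]
ft_force: [0.1, -2.2, 2.6]
width: 0.0005
grip_force: 1.4
```

Run:
```python
from h import *
st()
```

```text
t 3.5 ee [0.4445 0.0248 0.1345] ydeg -18.9 z [ 0. -0. -1.] F [ 0.1 -2.2  2.6] w 0.0005485052553468735 g 1.4166241466062957 q [ 0.5   0.02 -0.65  2.02  0.01  1.1  -0.49]
```

Call:
{"op": "drive_tool", "data": {
  "plan": [
    [0, 0, 0.01, 0, 0, 0, 0],
    [0, 0, 0.02, 0, 0, 0, 0],
    [0, 0, 0.02, 0, 0, 0, 0]
  ]
}}

```text
t: 3.8
ee_pos: [0.4448, 0.0249, 0.1335]
orientation: [2.553, 1.827, -0.001]
ft_force: [-13.9, -5.0, 33.9]
width: 0.0005
grip_force: 16.7
```

Call:
{"op": "drive_tool", "data": {
  "plan": [
    [0, 0, -0.03, 0, 0, 0, 0],
    [0, 0, -0.15, 0, 0, 0, 0],
    [0, 0, -0.3, 0, 0, 0, 0],
    [0, 0, -0.3, 0, 0, 0, 0]
  ]
}}

```text
t: 4.2
ee_pos: [0.4464, 0.0261, 0.1943]
orientation: [2.551, 1.827, 0.008]
ft_force: [0.4, -0.7, 0.2]
width: 0.0006
grip_force: 0.0
```

Run:
```python
from h import *
st()
u=np.array([np.cos(.524-.1416),np.sin(.524-.1416),0])
T=np.array([.4795,-.1582,0]); print(u,T-.035*u)
row([*(T-.035*u)[:2],.20],-22); 
cv2.imwrite("pics/s2.png",bot.capture("side"));cv2.imwrite("pics/t2.png",bot.capture("top"))
for q in("foot_knob","catch_tab"):
  for n in("top","side"):
    for l in bot.place_of(q,n)[:2]: print(q,n,np.round(l["at"],1),round(l["conf"],2),atz(n,l["at"],.134 if q[0]=="f" else .114))
p=np.load("p.npy"); print([proj(n,P(p,-.01,.027,.134)) for n in("top","side")])
```

```text
t 4.2 ee [0.4464 0.0261 0.1943] ydeg -18.8 z [ 0.006 -0.    -1.   ] F [ 0.4 -0.7  0.2] w 0.0005789646210010008 g 0.0 q [ 0.51 -0.04 -0.64  1.95 -0.03  1.22 -0.45]
[0.92777175 0.37314819 0.        ] [ 0.44702799 -0.17126019  0.        ]
row [-0.934  0.321 -0.028] [ 0.004 -0.001  0.036]
foot_knob top [242.3 218.8] 0.56 [0.43735114 0.02924977 0.134     ]
catch_tab top [227.2 298.1] 0.57 [ 0.47613663 -0.15356778  0.114     ]
catch_tab side [204.3 326.5] 0.44 [ 0.48298918 -0.14956195  0.114     ]
[(np.float64(238.94654107316202), np.float64(220.16022459517927)), (np.float64(236.89985256689326), np.float64(319.0808401284748))]
```

Call:
{"op": "drive_tool", "data": {
  "plan": [
    [-0.23, 0.08, -0.02, 0, 0, 0.01, 0],
    [-0.46, 0.16, -0.02, 0, 0, 0.02, 0],
    [-0.7, 0.24, -0.02, 0, 0, 0.03, 0],
    [-0.93, 0.33, -0.02, 0, 0, 0.04, 0],
    [-0.93, 0.33, -0.02, 0, 0, 0.04, 0]
  ]
}}

```text
t: 5.0
ee_pos: [0.4453, -0.1785, 0.1934]
orientation: [-2.618, -1.735, 0.003]
ft_force: [0.5, -0.1, 0.2]
width: 0.0003
grip_force: 0.0
```

Run:
```python
from h import *
st()
T=np.array([.479,-.156]);u=np.array([.928,.373])
for d,z in((-.04,.102),(-.02,.102),(0,.102),(.02,.098),(.035,.09),(.045,.085)): row([*(T+d*u),z],-22)
a=bot.capture("top")[200:295,230:390]; b=bot.capture("side")[165:260,250:410]
cv2.imwrite("pics/k3.png",cv2.resize(np.vstack([a,b]),None,fx=3.1,fy=3.1,interpolation=cv2.INTER_CUBIC))
```

```text
t 5.0 ee [ 0.4453 -0.1785  0.1934] ydeg -22.9 z [-0.002 -0.001 -1.   ] F [ 0.5 -0.1  0.2] w 0.0003485195304207691 g 0.0 q [ 0.7   0.03 -0.42  1.89  0.01  1.23 -0.12]
row [ 0.029 -0.03   0.457] [-0.001  0.001 -0.01 ]
row [0.1   0.041 0.457] [-0.001  0.001 -0.01 ]
row [0.17  0.112 0.457] [-0.001  0.001 -0.01 ]
row [0.241 0.183 0.476] [-0.001  0.001 -0.01 ]
row [0.294 0.236 0.516] [-0.001  0.001 -0.01 ]
row [0.329 0.272 0.541] [-0.001  0.001 -0.01 ]
```

View pics/k3.png

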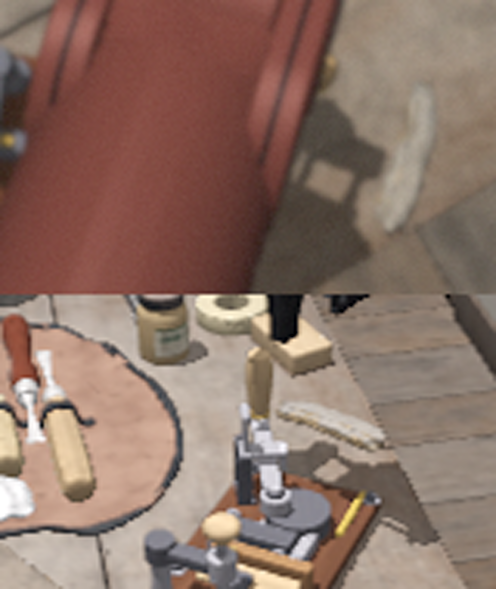

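The side view shows the fingertips at (285,340), clear of the press. The catch is at about (243,465), still upright, and the foot is lowered. Now descend beside the tab.

Call:
{"op": "drive_tool", "data": {
  "plan": [
    [0.03, -0.03, 0.22, 0, 0, 0, 0],
    [0.03, -0.03, 0.4, 0, 0, 0, 0],
    [0.03, -0.03, 0.46, 0, 0, 0, 0],
    [0.03, -0.03, 0.46, 0, 0, 0, 0]
  ]
}}

```text
t: 5.5
ee_pos: [0.4426, -0.1624, 0.1013]
orientation: [-2.606, -1.749, 0.003]
ft_force: [-0.5, 0.4, -0.3]
width: 0.0004
grip_force: 0.0
```

Run:
```python
from h import *
st()
T=np.array([.479,-.156]);u=np.array([.928,.373])
for d,z in((-.02,.102),(0,.101),(.015,.098),(.028,.092),(.038,.086)): row([*(T+d*u),z],-22)
```

```text
t 5.5 ee [ 0.4426 -0.1624  0.1013] ydeg -22.3 z [-0.003  0.002 -1.   ] F [-0.5  0.4 -0.3] w 0.0003888462207916768 g 0.0 q [ 0.68  0.11 -0.44  2.01  0.05  1.04 -0.17]
row [ 0.029  0.085 -0.004] [-0.002 -0.    -0.003]
row [0.098 0.156 0.001] [-0.002 -0.    -0.003]
row [0.151 0.21  0.016] [-0.002 -0.    -0.003]
row [0.196 0.257 0.046] [-0.002 -0.    -0.003]
row [0.231 0.293 0.076] [-0.002 -0.    -0.003]
```

Call:
{"op": "drive_tool", "data": {
  "plan": [
    [0.03, 0.085, 0, 0, 0, 0, 0],
    [0.1, 0.155, 0, 0, 0, 0, 0],
    [0.15, 0.21, 0.015, 0, 0, 0, 0],
    [0.195, 0.255, 0.045, 0, 0, 0, 0],
    [0.23, 0.29, 0.075, 0, 0, 0, 0]
  ]
}}

```text
t: 6.0
ee_pos: [0.5164, -0.1428, 0.088]
orientation: [2.609, 1.748, 0.002]
ft_force: [-1.0, -1.2, 1.5]
width: 0.0004
grip_force: 0.6
```

Run:
```python
from h import *
st()
T=np.array([.479,-.156]);u=np.array([.928,.373])
for d,z in((.04,.086),(.047,.083)): row([*(T+d*u),z],-22)
```

```text
t 6.0 ee [ 0.5164 -0.1428  0.088 ] ydeg -22.3 z [ 0.002 -0.    -1.   ] F [-1.  -1.2  1.5] w 0.0004400260835207994 g 0.6425880441383924 q [ 0.59  0.25 -0.46  1.88  0.13  1.03 -0.31]
row [ 0.007 -0.004  0.01 ] [ 0.001 -0.    -0.004]
row [0.032 0.021 0.025] [ 0.001 -0.    -0.004]
```

Call:
{"op": "drive_tool", "data": {
  "plan": [
    [0.03, 0.02, 0.02, 0, 0, 0, 0],
    [0.03, 0.02, 0.02, 0, 0, 0, 0],
    [0, 0, -0.2, 0, 0, 0, 0.5],
    [0, 0, -0.4, 0, 0, 0, 1],
    [0, 0, -0.5, 0, 0, 0, 1]
  ]
}}

```text
t: 6.5
ee_pos: [0.5156, -0.1437, 0.1912]
orientation: [2.608, 1.746, 0.004]
ft_force: [-0.0, 0.1, -0.4]
width: 0.0169
grip_force: 0.0
```

Run:
```python
from h import *
st(); row([.488,-.238,.19],-20)
b=bot.capture("side")[165:265,250:410]
cv2.imwrite("pics/k4.png",cv2.resize(b,None,fx=4.5,fy=4.5,interpolation=cv2.INTER_CUBIC))
```

```text
t 6.5 ee [ 0.5156 -0.1437  0.1912] ydeg -22.4 z [ 0.004 -0.001 -1.   ] F [-0.   0.1 -0.4] w 0.01691336400347396 g 0.0 q [ 0.62  0.15 -0.47  1.77  0.07  1.23 -0.26]
row [-0.489  0.052  0.006] [ 0.003 -0.    -0.027]
```

View pics/k4.png

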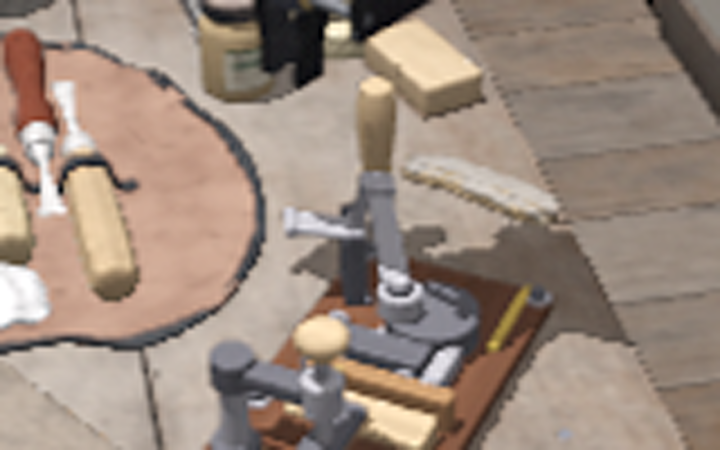

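The catch tab now lies over at (300,222) in the crop, clear of the arm. The handle axis is at full-image (191, 334), as the fit predicted. Next I move above it.

Call:
{"op": "drive_tool", "data": {
  "plan": [
    [-0.22, 0.02, 0, 0, 0, -0.01, 1],
    [-0.44, 0.05, 0, 0, 0, -0.02, 1],
    [-0.49, 0.05, 0, 0, 0, -0.03, 1],
    [-0.49, 0.05, 0, 0, 0, -0.03, 1],
    [-0.49, 0.05, 0, 0, 0, -0.03, 1]
  ]
}}

```text
t: 7.05
ee_pos: [0.4867, -0.2368, 0.1875]
orientation: [-2.568, -1.809, -0.001]
ft_force: [0.3, 1.4, 0.4]
width: 0.0604
grip_force: 0.0
```

Run:
```python
from h import *
st(); row([.488,-.238,.083],-20)
```

```text
t 7.05 ee [ 0.4867 -0.2368  0.1875] ydeg -19.7 z [ 0.     0.001 -1.   ] F [0.3 1.4 0.4] w 0.060429616268052 g 0.0 q [ 0.73  0.16 -0.4   1.76  0.07  1.23 -0.03]
row [-0.004  0.008  0.522] [-0.    -0.     0.004]
```

Call:
{"op": "drive_tool", "data": {
  "plan": [
    [0, 0, 0, 0, 0, 0, 1],
    [0, 0.01, 0.15, 0, 0, 0, 1],
    [0, 0.01, 0.32, 0, 0, 0, 1],
    [0, 0.01, 0.46, 0, 0, 0, 1],
    [0, 0.01, 0.52, 0, 0, 0, 1]
  ]
}}

```text
t: 7.55
ee_pos: [0.4876, -0.2365, 0.0811]
orientation: [-2.564, -1.81, 0.002]
ft_force: [-1.3, -0.4, -0.3]
width: 0.0865
grip_force: 0.0
```

Call:
{"op": "drive_tool", "data": {
  "plan": [
    [0, 0, 0, 0, 0, 0, 0],
    [0, 0, 0, 0, 0, 0, 0],
    [0, 0, 0, 0, 0, 0, 0],
    [0, 0, 0, 0, 0, 0, 0],
    [0, 0, 0, 0, 0, 0, 0]
  ]
}}

```text
t: 8.05
ee_pos: [0.4889, -0.2387, 0.0844]
orientation: [2.568, 1.808, 0.001]
ft_force: [0.2, -0.4, 0.4]
width: 0.055
grip_force: 0.0
```

Call:
{"op": "drive_tool", "data": {
  "plan": [
    [0, 0, 0, 0, 0, 0, 0],
    [0, 0, 0, 0, 0, 0, 0],
    [0, 0, 0, 0, 0, 0, 0]
  ]
}}

```text
t: 8.35
ee_pos: [0.4885, -0.2385, 0.0836]
orientation: [-2.568, -1.809, -0.0]
ft_force: [0.2, 1.1, 0.6]
width: 0.0314
grip_force: 0.0
```

```bash
cat > arc.py <<'E'
from h import *
import sys
# lever pivot is anchored by the grip at rest: handle = piv + 140 mm at press angle (-60 deg - q)
s=bot.state(); p=np.load("p.npy"); piv=P(p,0,-.1085,0)[:2]; st()
G=s["ee_pos"][:2]-piv; r=np.hypot(*G); print("r",r,"q~",p[2]-np.pi/3-np.arctan2(G[1],G[0]))
for q in map(float,sys.argv[1:]):
    a=p[2]-np.pi/3-q; X=[piv[0]+.14*np.cos(a),piv[1]+.14*np.sin(a),.083]; print(q,np.round(X,4),end=" "); row(X,-20)
E
python3 arc.py .1 .2 .3 .4 .5
```

```text
t 8.35 ee [ 0.4885 -0.2385  0.0836] ydeg -19.7 z [ 0.  0. -1.] F [0.2 1.1 0.6] w 0.03136612355132052 g 0.0 q [ 0.72  0.27 -0.39  1.87  0.12  1.03 -0.07]
r 0.13967394296574778 q~ -0.00341183665237188
0.1 [ 0.4749 -0.2435  0.083 ] row [-0.047 -0.055  0.003] [ 0.    -0.     0.003]
0.2 [ 0.4613 -0.2467  0.083 ] row [-0.085 -0.114  0.003] [ 0.    -0.     0.003]
0.3 [ 0.4474 -0.2486  0.083 ] row [-0.117 -0.176  0.003] [ 0.    -0.     0.003]
0.4 [ 0.4334 -0.249   0.083 ] row [-0.142 -0.241  0.003] [ 0.    -0.     0.003]
0.5 [ 0.4195 -0.2481  0.083 ] row [-0.161 -0.309  0.003] [ 0.    -0.     0.003]
```

Call:
{"op": "drive_tool", "data": {
  "plan": [
    [0, 0, 0, 0, 0, 0, 0],
    [0, 0, 0, 0, 0, 0, 0],
    [0, 0, 0, 0, 0, 0, 0],
    [-0.025, -0.03, 0, 0, 0, 0, 0],
    [-0.047, -0.055, 0, 0, 0, 0, 0]
  ]
}}

```text
t: 8.85
ee_pos: [0.4764, -0.2435, 0.0836]
orientation: [2.567, 1.808, 0.005]
ft_force: [7.9, 1.0, -5.1]
width: 0.027
grip_force: 29.9
```

```bash
python3 arc.py .15 .2 .25 .3 .35 .4 .45
```

```text
t 8.85 ee [ 0.4764 -0.2435  0.0836] ydeg -19.7 z [ 0.004  0.    -1.   ] F [ 7.9  1.  -5.1] w 0.027001653345636607 g 29.880041289320616 q [ 0.73  0.25 -0.39  1.89  0.11  1.02 -0.04]
r 0.14044632030772938 q~ 0.08986715456088268
0.15 [ 0.4682 -0.2453  0.083 ] row [-0.022 -0.036  0.003] [ 0.002 -0.001  0.004]
0.2 [ 0.4613 -0.2467  0.083 ] row [-0.04  -0.066  0.003] [ 0.002 -0.001  0.004]
0.25 [ 0.4544 -0.2478  0.083 ] row [-0.057 -0.096  0.003] [ 0.002 -0.001  0.004]
0.3 [ 0.4474 -0.2486  0.083 ] row [-0.073 -0.128  0.003] [ 0.002 -0.001  0.004]
0.35 [ 0.4404 -0.249   0.083 ] row [-0.086 -0.16   0.003] [ 0.002 -0.001  0.004]
0.4 [ 0.4334 -0.249   0.083 ] row [-0.098 -0.193  0.002] [ 0.002 -0.001  0.004]
0.45 [ 0.4265 -0.2487  0.083 ] row [-0.109 -0.226  0.002] [ 0.002 -0.001  0.004]
```

Call:
{"op": "drive_tool", "data": {
  "plan": [
    [-0.022, -0.036, 0, 0, 0, 0, 0],
    [-0.04, -0.066, 0, 0, 0, 0, 0],
    [-0.057, -0.096, 0, 0, 0, 0, 0],
    [-0.073, -0.128, 0, 0, 0, 0, 0],
    [-0.086, -0.16, 0, 0, 0, 0, 0]
  ]
}}

```text
t: 9.35
ee_pos: [0.4404, -0.253, 0.084]
orientation: [2.566, 1.801, 0.003]
ft_force: [9.5, -13.4, -9.7]
width: 0.0276
grip_force: 30.0
```

```bash
python3 arc.py .4 .45 .5 .55 .6
```

```text
t 9.35 ee [ 0.4404 -0.253   0.084 ] ydeg -19.9 z [ 0.006 -0.005 -1.   ] F [  9.5 -13.4  -9.7] w 0.027619214390901856 g 30.04186575098629 q [ 0.78  0.19 -0.38  1.96  0.08  1.    0.01]
r 0.14399372689368567 q~ 0.35124969086186053
0.4 [ 0.4334 -0.249   0.083 ] row [ 0.007 -0.039  0.005] [0.004 0.002 0.001]
0.45 [ 0.4265 -0.2487  0.083 ] row [-0.004 -0.073  0.004] [0.004 0.002 0.001]
0.5 [ 0.4195 -0.2481  0.083 ] row [-0.012 -0.107  0.004] [0.004 0.002 0.001]
0.55 [ 0.4126 -0.2471  0.083 ] row [-0.02  -0.141  0.004] [0.004 0.002 0.001]
0.6 [ 0.4057 -0.2457  0.083 ] row [-0.025 -0.176  0.004] [0.004 0.002 0.001]
```

```bash
sed -i 's/\[:2\]; st()/[:2]-[0,.004]; st()/' arc.py; python3 arc.py .4 .45 .5 .55 .6
```

```text
t 9.35 ee [ 0.4404 -0.253   0.084 ] ydeg -19.9 z [ 0.006 -0.005 -1.   ] F [  9.5 -13.4  -9.7] w 0.027619214390901856 g 30.04186575098629 q [ 0.78  0.19 -0.38  1.96  0.08  1.    0.01]
r 0.13999567765241722 q~ 0.3503699298110152
0.4 [ 0.4334 -0.253   0.083 ] row [-0.012 -0.033  0.005] [0.004 0.002 0.001]
0.45 [ 0.4265 -0.2527  0.083 ] row [-0.023 -0.066  0.004] [0.004 0.002 0.001]
0.5 [ 0.4195 -0.2521  0.083 ] row [-0.031 -0.1    0.004] [0.004 0.002 0.001]
0.55 [ 0.4126 -0.2511  0.083 ] row [-0.038 -0.134  0.004] [0.004 0.002 0.001]
0.6 [ 0.4057 -0.2497  0.083 ] row [-0.044 -0.169  0.004] [0.004 0.002 0.001]
```

Call:
{"op": "drive_tool", "data": {
  "plan": [
    [-0.025, -0.033, 0, 0, 0, 0, 0],
    [-0.037, -0.066, 0, 0, 0, 0, 0],
    [-0.046, -0.1, 0, 0, 0, 0, 0],
    [-0.053, -0.134, 0, 0, 0, 0, 0],
    [-0.059, -0.169, 0, 0, 0, 0, 0]
  ]
}}

```text
t: 9.85
ee_pos: [0.4044, -0.2528, 0.0842]
orientation: [2.565, 1.801, 0.002]
ft_force: [8.2, -15.7, -10.7]
width: 0.0272
grip_force: 30.7
```

```bash
python3 arc.py .65 .7 .75 .8 .85 .9
```

```text
t 9.85 ee [ 0.4044 -0.2528  0.0842] ydeg -19.9 z [ 0.005 -0.005 -1.   ] F [  8.2 -15.7 -10.7] w 0.027192857529841283 g 30.710792480836062 q [ 0.81  0.13 -0.37  2.03  0.06  0.99  0.07]
r 0.14330302173986414 q~ 0.6041411108932828
0.65 [ 0.3989 -0.248   0.083 ] row [ 0.013 -0.034  0.006] [0.004 0.002 0.001]
0.7 [ 0.3922 -0.246   0.083 ] row [ 0.011 -0.069  0.005] [0.004 0.002 0.001]
0.75 [ 0.3856 -0.2437  0.083 ] row [ 0.011 -0.104  0.005] [0.004 0.002 0.001]
0.8 [ 0.3791 -0.241   0.083 ] row [ 0.013 -0.139  0.005] [0.004 0.002 0.001]
0.85 [ 0.3728 -0.238   0.083 ] row [ 0.016 -0.174  0.005] [0.004 0.002 0.001]
0.9 [ 0.3666 -0.2347  0.083 ] row [ 0.021 -0.208  0.004] [0.004 0.002 0.001]
```

Call:
{"op": "drive_tool", "data": {
  "plan": [
    [-0.015, -0.034, 0.01, 0, 0, 0, 0],
    [-0.02, -0.069, 0.01, 0, 0, 0, 0],
    [-0.02, -0.104, 0.01, 0, 0, 0, 0],
    [-0.018, -0.139, 0.01, 0, 0, 0, 0],
    [-0.012, -0.174, 0.01, 0, 0, 0, 0]
  ]
}}

```text
t: 10.35
ee_pos: [0.3714, -0.2458, 0.084]
orientation: [2.563, 1.796, 0.001]
ft_force: [0.9, -26.1, 3.3]
width: 0.0259
grip_force: 33.6
```

```bash
python3 arc.py .9 .95 1.0 1.05 1.07
```

```text
t 10.35 ee [ 0.3714 -0.2458  0.084 ] ydeg -19.9 z [ 0.007 -0.01  -1.   ] F [  0.9 -26.1   3.3] w 0.02587725846086595 g 33.634452854545316 q [ 0.84  0.06 -0.36  2.1   0.03  0.98  0.11]
r 0.1476415893258074 q~ 0.8348853004159476
0.9 [ 0.3666 -0.2347  0.083 ] row [ 0.044 -0.041  0.004] [0.006 0.004 0.001]
0.95 [ 0.3607 -0.231   0.083 ] row [ 0.051 -0.076  0.004] [0.006 0.004 0.001]
1.0 [ 0.3548 -0.2271  0.083 ] row [ 0.06  -0.109  0.003] [0.006 0.004 0.001]
1.05 [ 0.3492 -0.2229  0.083 ] row [ 0.07  -0.143  0.003] [0.006 0.004 0.001]
1.07 [ 0.3471 -0.2212  0.083 ] row [ 0.074 -0.156  0.003] [0.006 0.004 0.001]
```

Run:
```python
from h import *
b=bot.capture("side")[165:265,270:430]; a=bot.capture("top")
print([(q,bot.place_of(q,"side")[:1]) for q in("handle_grip","lever_pivot")])
p=np.load("p.npy")
for q in(.75,.85,.95):
    an=p[2]-np.pi/3-q; v=P(p,0,-.1085,.102)+.14*np.array([np.cos(an),np.sin(an),0]); print(q,v,proj("side",v))
print("ee",proj("side",np.array(bot.state()["ee_pos"])+[0,0,.019]))
cv2.imwrite("pics/k5.png",cv2.resize(b,None,fx=4.5,fy=4.5,interpolation=cv2.INTER_CUBIC))
```

```text
[('handle_grip', [{'at': [195.2, 368.7], 'conf': 0.66}]), ('lever_pivot', [{'at': [232.2, 337.9], 'conf': 0.6}])]
0.75 [ 0.38560058 -0.23965616  0.102     ] (np.float64(197.1597116852137), np.float64(366.0452576089799))
0.85 [ 0.37281101 -0.23397603  0.102     ] (np.float64(198.83229579866637), np.float64(369.70338605428503))
0.95 [ 0.36065241 -0.22704746  0.102     ] (np.float64(200.70901581811447), np.float64(373.1057960602081))
ee (np.float64(196.6441763362705), np.float64(371.23222301908106))
```

View pics/k5.png

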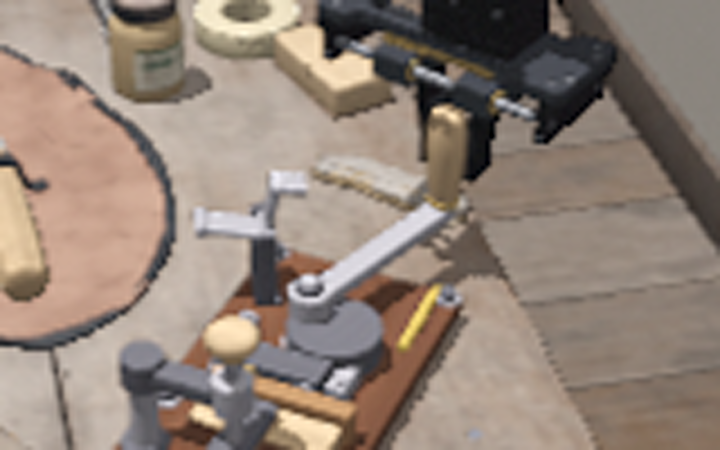

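The side crop shows the fingers reaching the handle at (447,160) from its outer side. The handle is at the pad edge, about 10 mm inward of the TCP. I'll loosen the grip slightly so the far finger keeps holding the lever against its spring, recentre, and regrip.

Call:
{"op": "drive_tool", "data": {
  "plan": [
    [0, 0, 0, 0, 0, 0, 0.42],
    [0, 0, 0, 0, 0, 0, 0.42]
  ]
}}

```text
t: 10.75
ee_pos: [0.3713, -0.2421, 0.083]
orientation: [2.565, 1.803, 0.003]
ft_force: [4.8, -5.0, 0.0]
width: 0.0335
grip_force: 2.9
```

```bash
sed -i 's/-\[0,.004\]; st()/-[0,.001]; st()/; s/row(X,-20)/row(X,YAW)/; s/^import sys/import sys; YAW=float(sys.argv.pop(1))/' arc.py; python3 arc.py -28 .78 .83
```

```text
t 10.75 ee [ 0.3713 -0.2421  0.083 ] ydeg -19.8 z [ 0.005 -0.004 -1.   ] F [ 4.8 -5.   0. ] w 0.03351777269070366 g 2.8821902282143697 q [ 0.84  0.06 -0.37  2.1   0.03  0.98  0.11]
r 0.14699988498164632 q~ 0.8372377822885682
0.78 [ 0.3817 -0.2391  0.083 ] row [0.032 0.044 0.   ] [0.004 0.001 0.091]
0.83 [ 0.3753 -0.2362  0.083 ] row [ 0.034  0.009 -0.   ] [0.004 0.001 0.091]
```

Call:
{"op": "drive_tool", "data": {
  "plan": [
    [0.02, 0, 0, 0, 0, 0.045, 0.42],
    [0.037, 0, 0, 0, 0, 0.09, 0.42],
    [0.037, 0, 0, 0, 0, 0.09, 0.42],
    [0.037, 0, 0, 0, 0, 0.09, 0],
    [0.037, 0, 0, 0, 0, 0.09, 0]
  ]
}}

```text
t: 11.25
ee_pos: [0.3737, -0.2348, 0.0827]
orientation: [2.686, 1.619, 0.003]
ft_force: [3.9, -7.9, 0.2]
width: 0.0274
grip_force: 29.2
```

```bash
python3 arc.py -34 .85 .9 .95 1.0 1.05 1.08; python3 -c "
from h import *
bot.capture('side');print(bot.place_of('handle_grip','side')[:1])"
```

```text
t 11.25 ee [ 0.3737 -0.2348  0.0827] ydeg -27.8 z [ 0.005 -0.004 -1.   ] F [ 3.9 -7.9  0.2] w 0.027427136782120262 g 29.200948481811793 q [ 0.82  0.06 -0.37  2.1   0.03  0.98 -0.05]
r 0.13946067064070053 q~ 0.8446847575338361
0.85 [ 0.3728 -0.235   0.083 ] row [-0.003 -0.004 -0.002] [0.004 0.001 0.068]
0.9 [ 0.3666 -0.2317  0.083 ] row [-0.003 -0.039 -0.002] [0.004 0.001 0.068]
0.95 [ 0.3607 -0.228   0.083 ] row [-0.001 -0.074 -0.002] [0.004 0.001 0.068]
1.0 [ 0.3548 -0.2241  0.083 ] row [ 0.003 -0.108 -0.002] [0.004 0.001 0.068]
1.05 [ 0.3492 -0.2199  0.083 ] row [ 0.009 -0.143 -0.003] [0.004 0.001 0.068]
1.08 [ 0.346  -0.2173  0.083 ] row [ 0.013 -0.164 -0.003] [0.004 0.001 0.068]
[{'at': [195.5, 371.0], 'conf': 0.72}]
```

Call:
{"op": "drive_tool", "data": {
  "plan": [
    [0, -0.02, 0, 0, 0, 0.02, 0],
    [-0.002, -0.045, 0, 0, 0, 0.04, 0],
    [-0.002, -0.07, 0, 0, 0, 0.06, 0],
    [0, -0.09, 0, 0, 0, 0.08, 0],
    [0.002, -0.11, 0, 0, 0, 0.1, 0]
  ]
}}

```text
t: 11.85
ee_pos: [0.3544, -0.224, 0.0826]
orientation: [2.806, 1.401, 0.004]
ft_force: [5.1, -7.3, -0.5]
width: 0.027
grip_force: 29.7
```

```bash
python3 arc.py -38 1.0 1.05 1.08
```

```text
t 11.85 ee [ 0.3544 -0.224   0.0826] ydeg -36.9 z [ 0.005 -0.004 -1.   ] F [ 5.1 -7.3 -0.5] w 0.027044879143154475 g 29.65631462750025 q [ 0.82  0.01 -0.37  2.15  0.01  0.98 -0.19]
r 0.14009785232003844 q~ 1.003145159487759
1.0 [ 0.3548 -0.2241  0.083 ] row [ 0.001  0.002 -0.002] [0.004 0.    0.012]
1.05 [ 0.3492 -0.2199  0.083 ] row [ 0.    -0.033 -0.002] [0.004 0.    0.012]
1.08 [ 0.346  -0.2173  0.083 ] row [ 0.001 -0.054 -0.002] [0.004 0.    0.012]
```

Reach holds and the forces are low. On to the stop.

Call:
{"op": "drive_tool", "data": {
  "plan": [
    [0, -0.015, 0, 0, 0, 0.01, 0],
    [0, -0.03, 0, 0, 0, 0.02, 0],
    [0, -0.04, 0, 0, 0, 0.02, 0],
    [0, -0.045, 0, 0, 0, 0.02, 0]
  ]
}}

```text
t: 12.25
ee_pos: [0.3484, -0.2197, 0.0828]
orientation: [2.824, 1.356, 0.007]
ft_force: [12.6, -15.1, -11.1]
width: 0.0277
grip_force: 29.8
```

```bash
python3 arc.py -38 1.05 1.08
```

```text
t 12.25 ee [ 0.3484 -0.2197  0.0828] ydeg -38.7 z [ 0.008 -0.006 -1.   ] F [ 12.6 -15.1 -11.1] w 0.027657633777819324 g 29.827472053657402 q [ 0.83 -0.01 -0.37  2.17 -0.    0.97 -0.22]
r 0.14034686287245018 q~ 1.0557188491174423
1.05 [ 0.3492 -0.2199  0.083 ] row [ 0.002  0.004 -0.001] [ 0.006 -0.    -0.008]
1.08 [ 0.346  -0.2173  0.083 ] row [ 0.002 -0.017 -0.001] [ 0.006 -0.    -0.008]
```

Call:
{"op": "drive_tool", "data": {
  "plan": [
    [0, -0.005, 0, 0, 0, 0, 0],
    [0, -0.005, 0, 0, 0, 0, 0],
    [0, -0.005, 0, 0, 0, 0, 0],
    [0, -0.005, 0, 0, 0, 0, 0],
    [0, -0.005, 0, 0, 0, 0, 0]
  ]
}}

```text
t: 12.75
ee_pos: [0.3483, -0.2197, 0.0828]
orientation: [2.823, 1.356, 0.008]
ft_force: [14.6, -17.0, -13.0]
width: 0.0273
grip_force: 29.8
```

```bash
python3 arc.py -38 1.05
python3 - <<'E'
from h import *
b=bot.capture("side")[175:300,270:430]
cv2.imwrite("pics/k6.png",cv2.resize(b,None,fx=4.5,fy=4.5,interpolation=cv2.INTER_CUBIC))
E
```

```text
t 12.75 ee [ 0.3483 -0.2197  0.0828] ydeg -38.7 z [ 0.009 -0.006 -1.   ] F [ 14.6 -17.  -13. ] w 0.027297682186741654 g 29.834939829524956 q [ 0.83 -0.01 -0.37  2.17 -0.    0.97 -0.22]
r 0.14038783171051822 q~ 1.0567848981630936
1.05 [ 0.3492 -0.2199  0.083 ] row [ 0.002  0.005 -0.001] [ 0.007 -0.    -0.008]
```

View pics/k6.png

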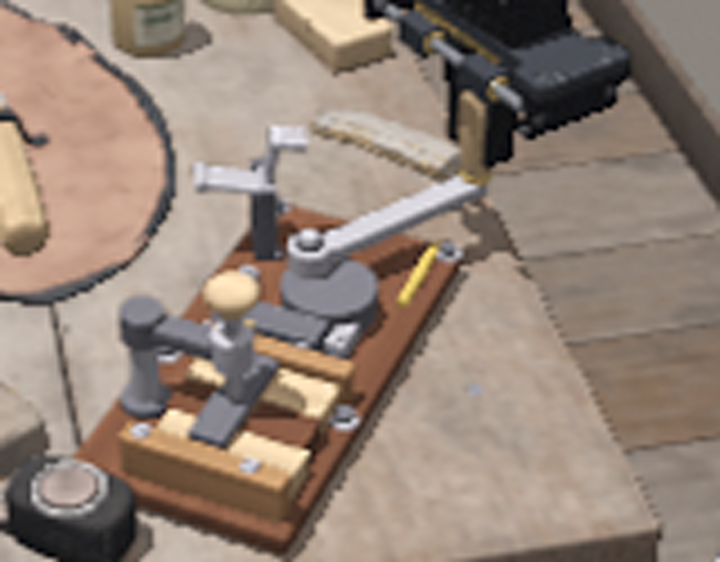

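The side crop shows the handle at (475,140) between the fingers, the lever round, the catch lying back, and the foot bar down on the strips. I'll check the strip positions numerically.

Run:
```python
from h import *
p=np.load("p.npy")
for y in(-.018,.012,.042,.072): print(y,[tuple(np.round([(c-270)*4.5,(r-175)*4.5])) for r,c in [proj("side",P(p,-.045,y,.038)),proj("side",P(p,.045,y,.038))]])
for q in("strip_a_mid",):
  for n in("side",):
    for l in bot.place_of(q,n): 
        w=atz(n,l["at"],.029)-P(p,0,0,.029); c,s=np.cos(p[2]),np.sin(p[2]); print(n,l["conf"],c*w[0]+s*w[1],-s*w[0]+c*w[1])
for l in bot.cut_out("strip_a_mid","side"): print(l["conf"],np.round([(l["rect"][0]-270)*4.5,(l["rect"][1]-175)*4.5,l["rect"][2]*4.5,l["rect"][3]*4.5]))
```

```text
-0.018 [(np.float64(308.0), np.float64(377.0)), (np.float64(178.0), np.float64(335.0))]
0.012 [(np.float64(287.0), np.float64(407.0)), (np.float64(155.0), np.float64(363.0))]
0.042 [(np.float64(265.0), np.float64(438.0)), (np.float64(131.0), np.float64(393.0))]
0.072 [(np.float64(242.0), np.float64(470.0)), (np.float64(107.0), np.float64(423.0))]
side 0.71 -0.021625711829045366 0.03758437856703792
0.41 [245. 441. 136.  85.]
```

Call:
{"op": "drive_tool", "data": {
  "plan": [
    [0, -0.01, 0.01, 0, 0, 0, 0],
    [0, -0.02, 0.01, 0, 0, 0, 0],
    [0, -0.02, 0.01, 0, 0, 0, 0],
    [0, -0.02, 0.01, 0, 0, 0, 0]
  ]
}}

```text
t: 13.3
ee_pos: [0.3479, -0.2194, 0.0827]
orientation: [2.818, 1.353, 0.013]
ft_force: [20.1, -24.2, -8.3]
width: 0.0275
grip_force: 29.6
```

Run:
```python
from h import *
st()
a=bot.capture("top")[205:275,180:290]; b=bot.capture("side")[230:300,280:390]
cv2.imwrite("pics/k7.png",cv2.resize(np.hstack([a,b]),None,fx=3.6,fy=3.6,interpolation=cv2.INTER_CUBIC))
```

```text
t 13.3 ee [ 0.3479 -0.2194  0.0827] ydeg -38.7 z [ 0.015 -0.011 -1.   ] F [ 20.1 -24.2  -8.3] w 0.027469625451373655 g 29.60593374535165 q [ 0.83 -0.02 -0.37  2.18 -0.    0.96 -0.22]
```

View pics/k7.png

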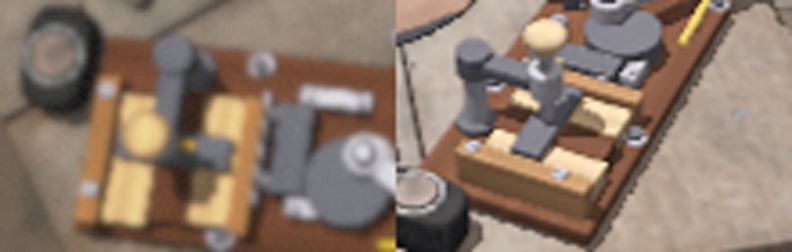

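The top crop shows the pad and fence faces about 34 px apart, roughly 90 mm, so the strips are closed up. The extra push moved the handle only 0.5 mm while the force rose, so the lever is at its stop. I'll let it settle and hand in.

Call:
{"op": "drive_tool", "data": {
  "plan": [
    [0, 0, 0, 0, 0, 0, 0],
    [0, 0, 0, 0, 0, 0, 0],
    [0, 0, 0, 0, 0, 0, 0],
    [0, 0, 0, 0, 0, 0, 0]
  ]
}}

```text
t: 13.8
ee_pos: [0.3479, -0.2194, 0.0827]
orientation: [2.818, 1.353, 0.013]
ft_force: [19.3, -24.5, -8.0]
width: 0.0274
grip_force: 29.6
```

```bash
python3 -c "
from h import *
st(); print(bot.close_job())"
```

```text
t 13.8 ee [ 0.3479 -0.2194  0.0827] ydeg -38.7 z [ 0.015 -0.011 -1.   ] F [ 19.3 -24.5  -8. ] w 0.02737867742064014 g 29.60907531038174 q [ 0.83 -0.02 -0.37  2.18 -0.    0.96 -0.22]
the job is handed in; nothing more can be done
None
```

I handed the job in at 13.8 s with the foot down, the catch flipped back, the gripper holding the lever at its stop and the strips closed up against the fence as far as the camera showed; no verdict came back.

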